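# Bridge a row of terminals with a comb and close the row up

## Robot

A 7-joint arm with a two-finger parallel gripper is mounted at the origin on a cart in front of the work surface, level with it; the furniture and walls round the work are solid. World frame = base frame: x ahead of the robot, y to its left, z up, the work surface at z = 0. Lengths are in m, angles in rad, forces in N, time in s.
With the tool pointing down it reaches from about 0.425 to 0.925 m from the base axis. Payload 6.8 kg.
Tool frame: the origin (TCP) lies at the very end of the fingers, on their centre line; the grasp point (between the pads) lies 19 mm behind it; z points along the fingers, y is the line along which they close (so a half turn about z gives the same grasp; the last joint's range is limited). The gripper opens to 85 mm and grips with 20 to 120 N. Pads are 22 mm wide; open, the fingers measure 114 mm over their backs; the gripper's body (76 mm by 85 mm) begins 54 mm behind the grasp point. The pads swing forward as they close: fully open they stand 13 mm farther back than shut.
Start: joints at [1.126, 0.477, 0.022, 1.555, -0.011, 1.109, -0.083], TCP at [0.223, -0.637, 0.231] pointing down, gripper open.
Joint ranges: [-2.96, 2.96], [-0.34, 2.1], [-1.41, 1.46], [0.24, 2.44], [-1.37, 4.51], [0.17, 1.92], [-2.96, 2.96]. Speed limits (rad/s): [2.39, 2.39, 3.14, 3.14, 3.14, 3.14, 3.14].

## Interface

Orientations are given as a rotation vector (axis times angle).
In Python, from bench import get_obs, viewer, r gives the robot as it stands. The module is installed in compiled form; this text tells all that it offers.
- The arm moves only by the tool play_rows, never from a script. Its argument "commands" is a list that holds one entry, the list of rows, each a list of 5 numbers: the gripper's target within -1 to 1 (shut at 1, half-way at 0, fully open at -1), then the shift along the tool's x, y, z scaled (see below), then the turn about the tool's z scaled (see below). A call has 1 to 12 rows; each row is the pose to reach, as a shift and turn from the pose commanded when the call began, along the tool's axes at that moment; what a row does not reach only later rows make up. The controller multiplies each number of a shift by 0.2 m and each number of a turn by pi/2 rad. A row lasts 1/12 s, in which the tool goes at most 41.7 mm and 7.16 degrees, less where a joint would pass 70% of its speed; a pose out of reach is approached as far as the arm can. A call with a number of a shift or a turn outside -1 to 1 is refused whole. A call with a gripper value outside its range is refused whole. The fingers move at their own pace and stop on an object; "grip_force" is the grip in N (left out, the last holds). Time passes only in rows, so rows that repeat a pose let the fingers close. It gives the time, the measured TCP pose, the force, the opening and the grip force at its end, in the units of the state.
- get_obs(): the state, without advancing time (a new reading comes with each control period).
- viewer.grab_frame(name): name is "scene" or "top" or "wrist"; returns a dict with "pixels" (400x640x3 uint8, red, green, blue), "fovy" (degrees; the focal length in pixels is half the picture's height over the tangent of half this angle, whatever the lens; pixels are square), "cx", "cy" (the principal point, pixels), "world_to_cam" (4x4, takes a point from world to camera coordinates); the wrist camera has in their place "hand_eye" (4x4, takes a point from camera to tool coordinates, whose origin is the TCP and whose axes are the flange's). Camera axes: x right, y up, looking along -z (the intrinsics and any distortion apply to the point x, -y, -z); pixel columns grow to the right and rows downward; lengths in m; the calibration is good to about 2 mm. A picture is of the moment at which its call begins: read the wrist's pose just before it. There is no depth.
- r.hand_in(): hands the job in; it is judged then, once.
Trained networks look in a picture, given as the dict that the camera call returned (one of the last four; its "shot" number tells which), for a name from the list of things; names that differ only in an ending like _2 or _b are one class to them, and where a whole thing is asked for, a point or a joint stands for the part that bears it (a point fixed in the world has none). Each returns a list of dicts, best first, with "score" (0 to 1); they miss things now and then, are a little off and sometimes report something else, mostly with a low value. They report only what shows in the picture. A call takes as long as a camera call. They do not tell look-alikes from the thing itself.
- viewer.trace(picture, thing): "pixels" (400x640 bool, what is visible of it) and "rect" ([left, top, right, bottom] in pixels, round what is visible of it).
The state is a dict: "clock": time; "joints": joint angles; "qvel": joint speeds; "tau": joint torques, N m; "tcp_pos": TCP position; "orientation": TCP orientation; "contact_force": force on the tool from outside, world axes, zero at the start; "moment": the same for the moment, N m; "grip_width": finger opening in m; "gripper_force": force on a finger pad.
Only numpy, scipy, OpenCV 4.12 (cv2) and the standard library are available. Lean on these libraries where they do the work, as an engineer would, in place of code of your own. Each camera call takes 0.05 s, during which the arm holds its last target. There are 200 camera calls.

## Task

Take the red bridging comb from its wooden rest and feel its five copper teeth into the five slots of the grey terminal row, where the row stands now, then press it gently down until its back lies fully home on the terminals. Then, with the comb in, slide the whole row along its rail until it butts against the orange end clamp, let go and leave it there. Never push the comb against the terminals or their rail with more than 25 N, and leave the other things on the bench alone.

Things in the scene. Friction and masses are not known exactly. Their poses are not given: they have to be found in the camera images.
- comb_grip (a point): Middle of the grip of the red comb, the place to hold it: 14 mm thick along x, 52 mm long along y, reaching 14 mm above and 12 mm below this point at full thickness; flat sides. z is up, y along the row of teeth. This point is 28 mm above the flat underside of the comb's back and 42 mm above the tooth tips. The comb is the same both ways round.
- comb: Red comb, about 90 g (varies), origin at the tip of its middle tooth, z up. Back 14 mm thick (x), 92 mm long (y), 16 mm high. Below it five copper teeth 14 mm long, 3 mm along y, 6 mm along x, 18 mm apart, the third at the middle. It stands upright in the wooden rest, teeth hanging in the groove: lift it straight up at least 20 mm before moving aside.
- rest: Fixed wooden rest, 56x124x30 mm, with a groove along its y in which the comb's teeth hang; the underside of the comb's back stands on its top (30 mm). Origin: centre of the underside. It may be on the left or on the right of the rail.
- rail: Fixed grey plate 64x210x8 mm with a rail along its y; origin: centre of the plate's underside, z up. The row of terminals (see point row_middle) slides on the rail along y; an orange end clamp, 44 mm high, stands at the -y end, its inner face at y = -88 mm. With the comb fully home in the row, comb_grip is at z = 80 mm here. One slot off, it cannot enter.
- row_middle (a point): Point FIXED ON THE RAIL (y = 0, z = 52 mm there) about which the row starts: grey, blue end covers, 116 mm long (y), 46 mm wide, flat top at this height. The row's own place is not measured: its middle starts up to 15 mm either way along y from here. It slides as one piece, resists with about 8 N of friction, stays where left; its sprung feet give 1 mm per 4 N pressed, up to 4 mm.
- row_home (a point): Point fixed on the rail (y = -30 mm, z = 52 mm there) where the middle of the row's top lies when the row butts on the clamp. The row has five slots on its centre line (x = 0), 18 mm apart, the third at its middle, each 5 mm along y, 12 mm along x, 18 mm deep, sharp-edged: a tooth has 1 mm to spare each way along y. Comb home in the row: its back lies on the top.
- tape_measure: Bystander, loose, not to be moved: yellow tape measure, 32x74x60 mm. Origin: centre of its underside.
- screwdriver_c: Bystander, loose, not to be moved: black-handled screwdriver, 172 mm long. Origin: centre of its underside.
- wrench_a: Bystander, loose, not to be moved: steel spanner, 198 mm long. Origin: centre of its underside.
- flux_tin: Bystander, loose, not to be moved: round tin with a yellow lid, 67 mm across, 31 mm high. Origin: centre of its underside.
- marker: Bystander, loose, not to be moved: black marker pen with a red cap, 126 mm long. Origin: centre of its underside.
There are look-alikes about, which are no part of the job. There is more than one size of the comb; the job needs the smaller.

How it is judged:
By the outcome, as a careful person would: the job done as asked, in the order asked, and still so for the second after the job is handed in, with the robot touching nothing.
It also fails if it takes over 72 s, if anything falls off the work surface, if the arm or the gripper's body presses on something with over 40 N, if the wrist force passes 120 N, or if a joint passes its speed limit or range.

## Working session

There is one attempt and no reset: what is moved stays moved. The work goes in short steps, Python scripts to look and compute and a tool call to move; the robot and the scene stay as the last step left them, time stands still between calls to the robot, and variables do not carry over. Pictures are saved under pics/ and viewed, at most 10 in all, crops included, and the job is handed in when it is done.

Besides the shell and the picture viewer there is one more tool, called after "Call:" as name([rows], argument=value, ...), one row to a line, values as JSON. play_rows: Moves the arm, as the interface text tells. Shifts and turns lie within -1 to 1; 1 stands for 0.2 m of shift or pi/2 rad of turn. Its arguments: {"type":"object","properties":{"commands":{"type":"array","items":{"type":"array","items":{"type":"array","items":{"type":"number","minimum":-1,"maximum":1}}}},"grip_force":{"type":"number"}},"required":["commands"]}

```bash
mkdir -p pics
cat > h.py <<'E'
import numpy as np, cv2
from bench import get_obs, viewer, r
from scipy.spatial.transform import Rotation as R
def save(p,n,crop=None,s=1):
    im=p["pixels"][...,::-1]
    if crop: im=im[crop[1]:crop[3],crop[0]:crop[2]]
    cv2.imwrite("pics/"+n,cv2.resize(im,None,fx=s,fy=s,interpolation=cv2.INTER_CUBIC))
def cam(p,obs=None):
    f=p["pixels"].shape[0]/2/np.tan(np.radians(p["fovy"])/2)
    if "world_to_cam" in p: C=np.linalg.inv(p["world_to_cam"])
    else:
        T=np.eye(4);T[:3,:3]=R.from_rotvec(obs["orientation"]).as_matrix();T[:3,3]=obs["tcp_pos"];C=T@p["hand_eye"]
    return f,C
def back(p,uv,z,obs=None):
    f,C=cam(p,obs);uv=np.atleast_2d(uv)
    d=np.c_[(uv[:,0]-p["cx"])/f,-(uv[:,1]-p["cy"])/f,-np.ones(len(uv))]@C[:3,:3].T
    o=C[:3,3];return o+d*((z-o[2])/d[:,2])[:,None]
def proj(p,X,obs=None):
    f,C=cam(p,obs);c=(np.atleast_2d(X)-C[:3,3])@C[:3,:3]
    return np.c_[p["cx"]-f*c[:,0]/c[:,2],p["cy"]+f*c[:,1]/c[:,2]]
E
python3 - <<'E'
from h import *
o=get_obs();print(o)
for n in("top","scene"):
    p=viewer.grab_frame(n);save(p,n+".png")
    print(n,{k:v for k,v in p.items() if k!="pixels"})
    for t in("comb","rest","rail","row_middle","tape_measure","screwdriver_c","wrench_a","flux_tin","marker"):
        print(t,[(round(d["score"],2),d["rect"],int(d["pixels"].sum())) for d in viewer.trace(p,t)])
E
```

```text
{'clock': 0.0, 'joints': array([ 1.12586009,  0.4778067 ,  0.02235217,  1.55646216, -0.01149618,
        1.10932645, -0.08310259]), 'qvel': array([-1.39151639e-04, -1.80102800e-03,  1.74754637e-03,  3.81201643e-04,
        9.33025074e-04, -8.22297456e-05,  9.22717756e-04]), 'tau': array([-6.35678080e-04, -5.96458375e+01,  1.60796173e+00, -2.81204921e+01,
        1.25232138e-02,  9.45267297e-03, -1.32331607e-05]), 'tcp_pos': array([ 0.22286493, -0.63650362,  0.23031704]), 'orientation': array([-3.09534899e+00, -5.26313614e-01,  7.22524936e-04]), 'contact_force': array([-0.74813708, -0.15384745,  0.57039829]), 'moment': array([0.01099625, 0.01472811, 0.00761693]), 'gripper_force': 0.0, 'grip_width': 0.08540218700451573}
top {'fovy': 54.53407966641391, 'cx': 317.4587502948408, 'cy': 194.88880677604556, 'world_to_cam': array([[ 0.00563599, -0.99973397, -0.0223658 ,  0.00418047],
       [ 0.98939655,  0.00232887,  0.14522069, -0.53692511],
       [-0.14512997, -0.02294711,  0.98914646, -1.1522125 ],
       [ 0.        ,  0.        ,  0.        ,  1.        ]]), 'shot': 1}
comb [(0.73, [31
[... 853 characters left out ...]
.        ,  0.        ,  1.        ]]), 'shot': 2}
comb [(0.64, [359.1, 207.0, 371.5, 251.8], 357), (0.61, [349.6, 170.2, 379.6, 194.3], 346), (0.29, [222.8, 213.8, 309.4, 266.8], 2258)]
rest [(0.84, [340.7, 174.1, 386.6, 201.7], 622)]
rail [(0.67, [223.1, 214.4, 307.3, 266.7], 2239)]
row_middle [(0.71, [224.7, 213.3, 312.4, 266.7], 2237)]
tape_measure [(0.87, [234.8, 188.0, 262.1, 217.4], 510), (0.58, [333.9, 154.0, 387.0, 177.5], 176)]
screwdriver_c [(0.75, [273.7, 175.3, 323.5, 203.0], 270), (0.71, [220.9, 214.3, 306.9, 265.5], 2259)]
wrench_a [(0.61, [158.9, 271.5, 217.4, 306.6], 489)]
flux_tin [(0.54, [424.0, 158.8, 446.5, 181.3], 384)]
marker [(0.88, [159.9, 274.7, 215.8, 305.5], 405)]
```

Run:
```python
import cv2
a=cv2.imread("pics/top.png")[130:280,160:480];b=cv2.imread("pics/scene.png")[130:330,140:480]
a=cv2.resize(a,(800,375),interpolation=2);cv2.imwrite("pics/a.png",a)
b=cv2.resize(b,(800,471),interpolation=2);cv2.imwrite("pics/b.png",b)
```

```text
(no output)
```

View pics/a.png

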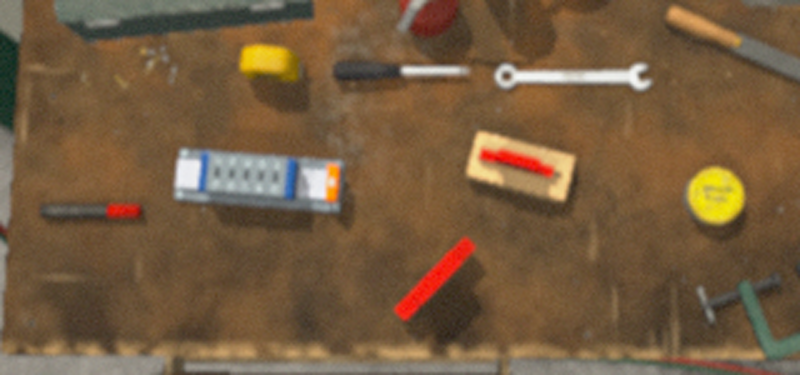

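View pics/b.png

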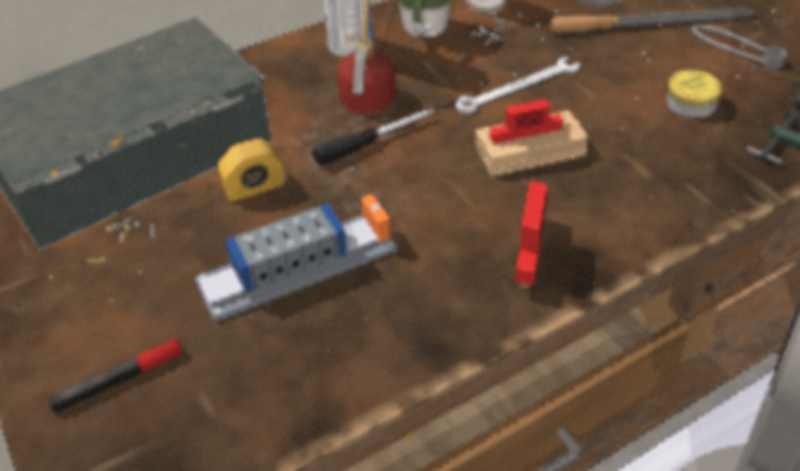

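Two red candidates: comb in the rest at top (367,195), about 31 px or 90 mm long, and a loose red bar at (334,242), about 40 px or 115 mm long, which is the larger look-alike. I choose the one in the rest. The clamp is at the rail's right end (-y). Next I work out coarse positions.

Run:
```python
from h import *
p=viewer.grab_frame("top");o=get_obs()
c=lambda x,y:[160+x/2.5,130+y/2.5]
rc=back(p,[c(480,155),c(555,172)],0.046);print("comb back ends",rc,np.linalg.norm(rc[0]-rc[1]))
rc=back(p,[c(470,242),c(400,315)],0.016);print("other",np.linalg.norm(rc[0]-rc[1]))
for t in("comb","rest","rail"):
    for d in viewer.trace(p,t)[:1 if t!="comb" else 2]:
        m=d["pixels"];v,u=np.nonzero(m);print(t,back(p,[[u.mean(),v.mean()]],.04), cv2.minAreaRect(np.c_[u,v].astype(np.float32)))
print("rail ends/clamp",back(p,[c(177,175),c(340,190)],0.008),back(p,[c(333,180)],.044),"row",back(p,[c(200,175),c(293,178)],.052))
Rm=R.from_rotvec(o["orientation"]).as_matrix();print(Rm.round(3));
w=viewer.grab_frame("wrist");print(w["hand_eye"],w["fovy"],w["cx"],w["cy"])
```

```text
comb back ends [[ 0.54506646 -0.09915521  0.046     ]
 [ 0.52436941 -0.18995131  0.046     ]] 0.09312517639459089
other 0.12422889522850837
comb [[ 0.54061138 -0.14213839  0.04      ]] ((366.2647399902344, 193.44119262695312), (28.861740112304688, 6.063390254974365), 14.03624439239502)
comb [[ 0.39884895 -0.04452854  0.04      ]] ((333.7500305175781, 240.75003051757812), (7.77817440032959, 41.01219177246094), 45.0)
rest [[ 0.53172264 -0.14761582  0.04      ]] ((367.3599853515625, 196.02000427246094), (39.775943756103516, 19.0894832611084), 15.068490028381348)
rail [[0.5166912  0.17066004 0.04      ]] ((263.54541015625, 200.9246368408203), (66.3986587524414, 21.06603240966797), 4.513988018035889)
rail ends/clamp [[0.52451041 0.281022   0.008     ]
 [0.50603829 0.07430905 0.008     ]] [[0.51408089 0.08020526 0.044     ]] row [[0.51874687 0.24187327 0.052     ]
 [0.51537205 0.12822579 0.052     ]]
[[ 0.944  0.33  -0.   ]
 [ 0.33  -0.944 -0.   ]
 [-0.     0.    -1.   ]]
[[-7.98175958e-04  9.54956484e-01  2.96744801e-01  7.64255484e-02]
 [ 9.99999678e-01  7.38411025e-04  3.13485881e-04 -2.46958602e-04]
 [ 8.02457428e-05  2.96744955e-01 -9.54956766e-01 -1.41807713e-01]
 [ 0.00000000e+00  0.00000000e+00  0.00000000e+00  1.00000000e+00]] 69.73925862774449 321.3116214020736 198.9383466611392
```

Call:
play_rows([
  [[-1,0.15,-0.12,0,0],[-1,0.3,-0.24,0,0],[-1,0.45,-0.36,0.05,0],[-1,0.6,-0.48,0.05,0],[-1,0.75,-0.6,0.1,0],[-1,0.9,-0.72,0.1,0],[-1,1,-0.8,0.1,0],[-1,1,-0.8,0.1,0]],
])

```text
clock: 1.92
tcp_pos: [0.3634, -0.4141, 0.2114]
orientation: [-3.093, -0.54, -0.003]
contact_force: [0.3, 0.2, -0.2]
grip_width: 0.0853
gripper_force: 0.0
```

Call:
play_rows([
  [[-1,0.15,-0.12,0,0],[-1,0.3,-0.24,0,0],[-1,0.45,-0.36,0.05,0],[-1,0.6,-0.48,0.05,0],[-1,0.75,-0.6,0.1,0],[-1,0.9,-0.72,0.1,0],[-1,1,-0.8,0.1,0],[-1,1,-0.8,0.1,0]],
])

```text
clock: 2.58
tcp_pos: [0.4984, -0.1969, 0.1916]
orientation: [-3.093, -0.54, -0.005]
contact_force: [-0.4, 0.4, 0.1]
grip_width: 0.0854
gripper_force: 0.0
```

Call:
play_rows([
  [[-1,0.1,-0.08,0.05,-0.08],[-1,0.2,-0.16,0.08,-0.16],[-1,0.29,-0.22,0.1,-0.24],[-1,0.29,-0.22,0.1,-0.32],[-1,0.29,-0.22,0.1,-0.4],[-1,0.29,-0.22,0.1,-0.48],[-1,0.29,-0.22,0.1,-0.56],[-1,0.29,-0.22,0.1,-0.64],[-1,0.29,-0.22,0.1,-0.64],[-1,0.29,-0.22,0.1,-0.64]],
])

```text
clock: 3.42
tcp_pos: [0.535, -0.1433, 0.1713]
orientation: [2.465, 1.948, -0.0]
contact_force: [-0.5, 0.8, -0.1]
grip_width: 0.0859
gripper_force: 0.0
```

Run:
```python
from h import *
o=get_obs();w=viewer.grab_frame("wrist");save(w,"w1.png");print(o["clock"],o["tcp_pos"],R.from_rotvec(o["orientation"]).as_matrix().round(3),o["joints"])
np.savez("w1.npz",pos=o["tcp_pos"],ori=o["orientation"])
for t in("comb","rest"):
  for d in viewer.trace(w,t):
    v,u=np.nonzero(d["pixels"]);print(t,d["score"],d["rect"],cv2.minAreaRect(np.c_[u,v].astype(np.float32)))
print(proj(w,[[.536,-.143,.07],[.545,-.099,.046],[.524,-.19,.046]],o))
```

```text
3.4167 [ 0.5349511  -0.14326017  0.17131751] [[ 0.231  0.973  0.   ]
 [ 0.973 -0.231 -0.   ]
 [-0.     0.    -1.   ]] [ 0.48416523  0.37838407 -0.41637008  1.88496601  0.18959404  0.91654723
 -0.25525649]
comb 0.98 [80.3, 73.9, 224.5, 162.7] ((148.8160400390625, 124.23114013671875), (150.45216369628906, 40.59974670410156), 29.05460548400879)
comb 0.87 [316.4, 137.5, 334.5, 236.1] ((325.0, 185.5), (93.0, 16.0), 90.0)
[[322.01557173 199.26312679]
 [320.40314448 144.96048669]
 [321.15740518 237.73761413]]
```

View pics/w1.png

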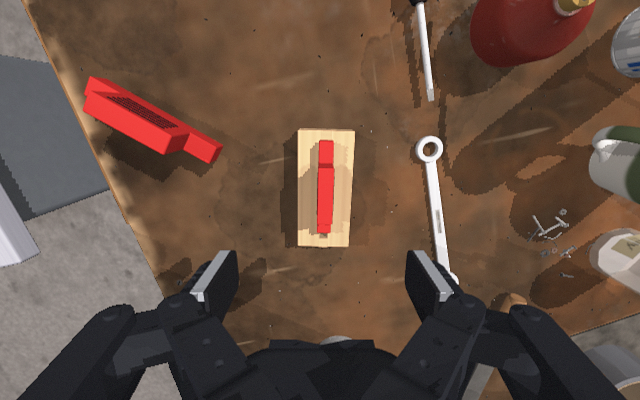

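The grip's red bar is at (326,190) in the wrist view, in the middle of the rest (298–355, 129–247). The bigger comb is lying at (150,120). I measure edges and check with a close crop.

Run:
```python
from h import *
o=get_obs();w=viewer.grab_frame("wrist");save(w,"c1.png",(285,120,370,255),4.4)
p=w["pixels"].astype(int);m=(p[...,0]>110)&(p[...,1]<70)&(p[...,2]<70)
for v in range(136,240,4):
    u=np.nonzero(m[v,300:350])[0]+300
    if len(u): print(v,u.min(),u.max(),[p[v,x,0] for x in range(u.min()-1,u.max()+2,1)])
```

```text
144 319 332 [np.int64(184), np.int64(200), np.int64(247), np.int64(243), np.int64(243), np.int64(243), np.int64(243), np.int64(243), np.int64(242), np.int64(242), np.int64(243), np.int64(244), np.int64(243), np.int64(243), np.int64(243), np.int64(236)]
148 319 332 [np.int64(185), np.int64(211), np.int64(247), np.int64(242), np.int64(242), np.int64(242), np.int64(243), np.int64(243), np.int64(243), np.int64(242), np.int64(242), np.int64(243), np.int64(243), np.int64(243), np.int64(243), np.int64(234)]
152 319 332 [np.int64(187), np.int64(218), np.int64(247), np.int64(243), np.int64(242), np.int64(243), np.int64(243), np.int64(243), np.int64(243), np.int64(242), np.int64(242), np.int64(242), np.int64(242), np.int64(242), np.int64(243), np.int64(229)]
156 319 332 [np.int64(167), np.int64(225), np.int64(248), np.int64(243), np.int64(243), np.int64(242), np.int64(242), np.int64(243), np.int64(243), np.int64(242), np.int64(241), np.int64(242), np.int64(242), np.int64(243), np.int64(242), np.int64(222)]
160 319 332 [np.int64(173), np.int64(229), np.int64(244), np.int64(242), np.int64(242), 
[... 4258 characters left out ...]
np.int64(187), np.int64(226), np.int64(231), np.int64(225), np.int64(224), np.int64(224), np.int64(222), np.int64(223), np.int64(225), np.int64(226), np.int64(226), np.int64(229), np.int64(229), np.int64(233), np.int64(232)]
228 317 329 [np.int64(174), np.int64(206), np.int64(247), np.int64(242), np.int64(241), np.int64(241), np.int64(242), np.int64(242), np.int64(242), np.int64(241), np.int64(241), np.int64(242), np.int64(242), np.int64(242), np.int64(231)]
232 317 329 [np.int64(174), np.int64(209), np.int64(247), np.int64(244), np.int64(245), np.int64(246), np.int64(247), np.int64(248), np.int64(249), np.int64(249), np.int64(247), np.int64(246), np.int64(246), np.int64(243), np.int64(219)]
```

View pics/c1.png

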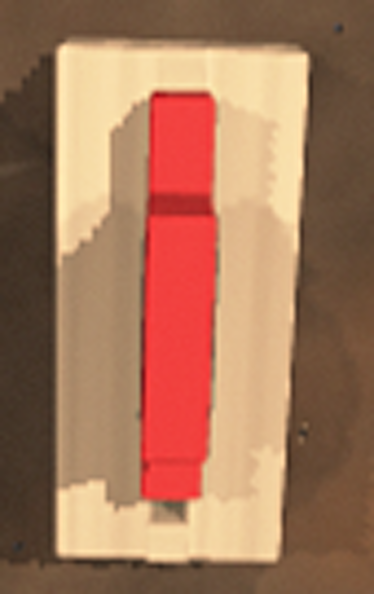

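Run:
```python
from h import *
o=get_obs();w=viewer.grab_frame("wrist")
p=w["pixels"].astype(int);m=(p[...,0]>185)&(p[...,1]<75)&(p[...,2]<75)
L=[];Rr=[]
for v in range(172,222,2):
    u=np.nonzero(m[v,300:350])[0]+300;L.append([u.min(),v+.5]);Rr.append([u.max()+1,v+.5])
A=back(w,L,.072,o);B=back(w,Rr,.072,o);C=(A+B)/2
print("thick",np.linalg.norm(A-B,axis=1).mean())
s=np.polyfit(C[:,1],C[:,0],1);yaw=-np.arctan(s[0]);print("yaw deg",np.degrees(yaw))
e=back(w,[[326.2,168.3],[324.2,224]],.072,o);print(e,e.mean(0),np.linalg.norm(e[0]-e[1]))
b=back(w,[[326,141],[323.5,233.3]],.046,o);print(b,b.mean(0),np.linalg.norm(b[0]-b[1]))
Rm=R.from_rotvec(o["orientation"]).as_matrix();print("tool x ang",np.degrees(np.arctan2(Rm[1,0],Rm[0,0])))
for c in (e.mean(0),b.mean(0)): print((c-o["tcp_pos"])@Rm*1000)
```

```text
thick 0.013092262308851011
yaw deg -15.087992191120884
[[ 0.54601621 -0.11551514  0.072     ]
 [ 0.53277435 -0.16485259  0.072     ]] [ 0.53939528 -0.14018386  0.072     ] 0.05108356012787831
[[ 0.55080869 -0.09585437  0.046     ]
 [ 0.52762179 -0.18499051  0.046     ]] [ 0.53921524 -0.14042244  0.046     ] 0.09210257083977082
tool x ang 76.7612812011176
[ 3.21626224  3.71272311 99.33314381]
[  2.9476706    3.59033781 125.33318643]
```

Call:
play_rows([
  [[0,0.015,0.018,0.1,0.02],[0,0.015,0.018,0.2,0.02],[0,0.015,0.018,0.3,0.02],[0,0.015,0.018,0.38,0.02],[0,0.015,0.018,0.46,0.02],[0,0.015,0.018,0.53,0.02],[0,0.015,0.018,0.59,0.02],[0,0.015,0.018,0.63,0.02],[0,0.015,0.018,0.655,0.02],[0,0.015,0.018,0.655,0.02]],
])

```text
clock: 4.5
tcp_pos: [0.5388, -0.14, 0.0395]
orientation: [-2.49, -1.914, 0.001]
contact_force: [-0.3, -0.0, -0.1]
grip_width: 0.0423
gripper_force: 0.0
```

Call:
play_rows([
  [[1,0,0,0,0],[1,0,0,0,0],[1,0,0,0,0],[1,0,0,0,0],[1,0,0,0,0],[1,0,0,0,0],[1,0,0,0,0],[1,0,0,0,0]],
], grip_force=60)

```text
clock: 5.17
tcp_pos: [0.54, -0.1402, 0.0412]
orientation: [2.49, 1.914, 0.001]
contact_force: [-2.0, 0.0, 6.3]
grip_width: 0.0132
gripper_force: 59.2
```

Call:
play_rows([
  [[1,0,0,-0.05,0],[1,0,0,-0.1,0],[1,0,0,-0.15,0],[1,0,0,-0.2,0],[1,0,0,-0.3,0],[1,0,0,-0.4,0],[1,0,0,-0.5,0],[1,0,0,-0.6,0],[1,0,0,-0.7,0],[1,0,0,-0.8,0],[1,0,0,-0.8,0],[1,0,0,-0.8,0]],
])

```text
clock: 6.17
tcp_pos: [0.5399, -0.1402, 0.202]
orientation: [2.489, 1.913, 0.003]
contact_force: [-0.8, 0.6, -1.5]
grip_width: 0.0133
gripper_force: 58.5
```

```bash
cat >> h.py <<'E'
def goto(x,y,z,ang):
    "scaled tool shift and turn to reach TCP xyz with tool x at world angle ang (deg)"
    o=get_obs();Rm=R.from_rotvec(o["orientation"]).as_matrix()
    a=np.degrees(np.arctan2(Rm[1,0],Rm[0,0]));print(o["clock"],"now",o["tcp_pos"].round(4),"ang",a.round(2),"F",o["contact_force"].round(1),"M",o["moment"].round(2),"shift",((np.array([x,y,z])-o["tcp_pos"])@Rm/.2).round(4),"turn",((a-ang)/90).round(4))
E
python3 - <<'E'
from h import *
w=viewer.grab_frame("wrist");save(w,"w2.png",(200,100,460,300),2);goto(.517,.175,.2,85)
E
```

```text
6.2167 now [ 0.539  -0.1402  0.2006] ang 75.09 F [-0.3 -0.4 -1.1] M [-0.01  0.04 -0.06] shift [ 1.4944 -0.5119  0.0023] turn -0.1101
```

View pics/w2.png

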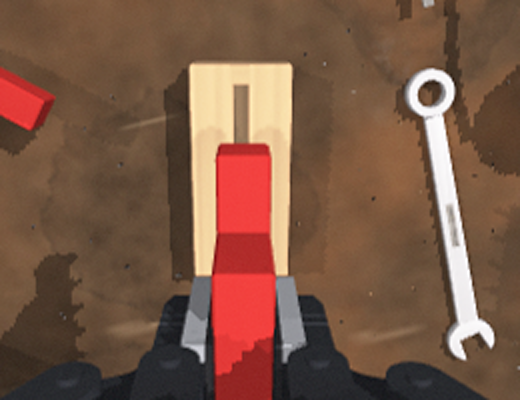

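Call:
play_rows([
  [[1,0.1,-0.04,0,-0.02],[1,0.2,-0.08,0,-0.04],[1,0.3,-0.12,0,-0.06],[1,0.42,-0.16,0,-0.08],[1,0.54,-0.2,0,-0.1],[1,0.66,-0.25,0,-0.11],[1,0.78,-0.29,0,-0.11],[1,0.88,-0.33,0,-0.11],[1,0.96,-0.36,0,-0.11],[1,1,-0.38,0,-0.11],[1,1,-0.38,0,-0.11],[1,1,-0.38,0,-0.11]],
])

```text
clock: 7.22
tcp_pos: [0.5167, 0.0732, 0.2]
orientation: [-2.314, -2.125, 0.001]
contact_force: [0.0, -0.8, -1.1]
grip_width: 0.0131
gripper_force: 58.5
```

Run:
```python
from h import *
goto(.515,.1,.2,85)
o=get_obs();w=viewer.grab_frame("wrist");save(w,"w3.png",(160,0,480,240),2.5);np.savez("w3.npz",px=w["pixels"])
```

```text
7.2167 now [0.5167 0.0732 0.2   ] ang 85.12 F [ 0.  -0.8 -1.1] M [-0.03  0.03  0.03] shift [ 0.133  -0.0199 -0.0002] turn 0.0014
```

View pics/w3.png

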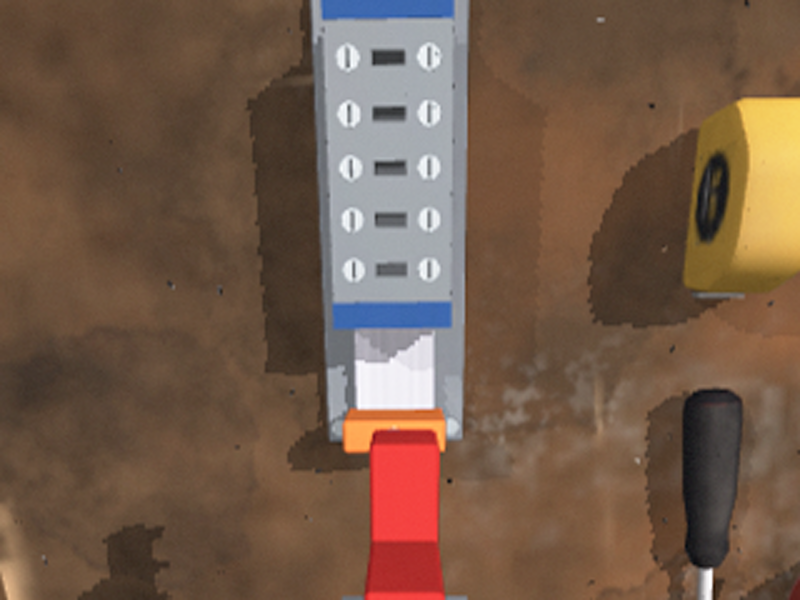

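Slots clearly visible at about (315,23) to (316,108) full-image, and the comb's back end at (322,173). I'll segment the slots and the comb end.

```bash
cat > m.py <<'E'
from h import *
def measure(zt):
    o=get_obs();w=viewer.grab_frame("wrist");px=w["pixels"];g=cv2.cvtColor(px,cv2.COLOR_RGB2GRAY)
    # grey terminal top region: dark blobs of about slot size
    m=((g<115)&(px.max(2)-px.min(2)<25)).astype(np.uint8)
    n,l,s,c=cv2.connectedComponentsWithStats(m)
    k=[i for i in range(1,n) if 8<=s[i,2]<=22 and 4<=s[i,3]<=13 and s[i,4]>35 and 270<c[i,0]<360]
    k.sort(key=lambda i:-c[i,1])
    cs=[]
    for i in k:   # darkness-weighted centroid
        x,y,ww,hh=s[i,:4];a=170-g[y-3:y+hh+3,x-3:x+ww+3].astype(float);a[a<25]=0
        Y,X=np.mgrid[y-3:y+hh+3,x-3:x+ww+3];cs.append([(a*X).sum()/a.sum()+.5,(a*Y).sum()/a.sum()+.5])
    cs=np.array(cs);S=back(w,cs,.052,o);print("slots px",cs.round(1).tolist())
    print("spacing",np.linalg.norm(np.diff(S,axis=0),axis=1).round(4))
    d=S[-1]-S[0];ang=np.degrees(np.arctan2(d[1],d[0]))
    print("centre",S.mean(0).round(4),"ang",ang.round(2));
    p=px.astype(int);r_=(p[...,0]>185)&(p[...,1]<75)&(p[...,2]<75)
    T=np.eye(4);T[:3,:3]=R.from_rotvec(o["orientation"]).as_matrix();T[:3,3]=o["tcp_pos"]
    col=[v for v in range(150,240) if r_[v,322]];v0=col[0]
    mid=[];wd=[]
    vs=list(range(v0+6,v0+38,3))
    for v in vs:
        u=np.nonzero(r_[v,290:355])[0]+290
        ends=back(w,[[u.min(),v+.5],[u.max()+1,v+.5]],o["tcp_pos"][2]+zt,o);mid.append(((ends.mean(0)-T[:3,3])@T[:3,:3]));wd.append(np.linalg.norm(ends[0]-ends[1]))
    mid=np.array(mid);q=np.polyfit(mid[:,0],mid[:,1],1)
    print("comb wd",np.round(wd,4)[[0,-1]],"tool y at x=.04,0:",np.polyval(q,[.04,0]).round(4),"slope deg",np.degrees(np.arctan(q[0])).round(2))
    e=back(w,[[322.5,v0]],o["tcp_pos"][2]+zt,o)[0];print("end tool",((e-T[:3,3])@T[:3,:3]).round(4),v0,"-> comb centre x offs",(((e-T[:3,3])@T[:3,:3])[0]-.046).round(4))
    c=S.mean(0);return c,ang
E
python3 - <<'E'
from m import *
c,a=measure(.005)
goto(c[0],c[1],.12,a)
E
```

```text
slots px [[316.0, 106.8], [315.5, 86.6], [315.4, 65.7], [315.0, 44.0], [314.6, 21.6]]
spacing [0.0181 0.018  0.018  0.0178]
centre [0.5219 0.187  0.052 ] ang 85.63
comb wd [0.0137 0.0132] tool y at x=.04,0: [0.0007 0.0007] slope deg 0.0
end tool [ 0.045  0.001 -0.005] 177 -> comb centre x offs -0.001
7.3167 now [0.5172 0.0715 0.2001] ang 84.93 F [-0.6  0.7  0.3] M [-0.08 -0.01 -0.02] shift [ 0.5776 -0.0276  0.3998] turn -0.0078
```

Call:
play_rows([
  [[1,0.03,-0.01,0.1,-0.008],[1,0.06,-0.02,0.2,-0.008],[1,0.09,-0.03,0.3,-0.008],[1,0.12,-0.03,0.38,-0.008],[1,0.12,-0.03,0.425,-0.008],[1,0.12,-0.03,0.425,-0.008],[1,0.12,-0.03,0.425,-0.008]],
])

```text
clock: 7.9
tcp_pos: [0.5136, 0.096, 0.1153]
orientation: [-2.304, -2.135, 0.001]
contact_force: [0.1, 0.4, -0.7]
grip_width: 0.013
gripper_force: 58.6
```

Run:
```python
from m import *
for i in range(3):
    c,a=measure(.005);goto(c[0],c[1],.077,a)
w=viewer.grab_frame("wrist");save(w,"w4.png",(220,0,420,240),2.5)
```

```text
slots px [[322.7, 140.8], [322.5, 114.1], [322.7, 85.8], [322.6, 56.0], [322.4, 24.6]]
spacing [0.0181 0.0181 0.018  0.0179]
centre [0.5218 0.1871 0.052 ] ang 85.81
comb wd [0.0133 0.0132] tool y at x=.04,0: [0.0006 0.0012] slope deg -0.97
end tool [ 0.045  0.001 -0.005] 177 -> comb centre x offs -0.001
7.95 now [0.5141 0.0963 0.1159] ang 85.64 F [-0.4  0.2 -1.2] M [ 0.02 -0.04  0.01] shift [0.4558 0.0039 0.1945] turn -0.0019
slots px [[321.8, 141.1], [321.7, 114.8], [321.8, 86.3], [321.7, 56.7], [321.5, 25.6]]
spacing [0.0178 0.0183 0.018  0.0178]
centre [0.5218 0.1871 0.052 ] ang 85.74
comb wd [0.0133 0.0132] tool y at x=.04,0: [0.0006 0.0012] slope deg -0.97
end tool [ 0.045  0.001 -0.005] 177 -> comb centre x offs -0.001
8.0 now [0.5143 0.0965 0.1163] ang 85.64 F [ 0.9  0.5 -0.9] M [ 0.01 -0.01  0.03] shift [0.4545 0.0025 0.1964] turn -0.0011
slots px [[321.5, 141.5], [321.4, 115.0], [321.2, 86.8], [321.2, 57.2], [321.2, 26.3]]
spacing [0.018  0.0182 0.018  0.0178]
centre [0.5218 0.1871 0.052 ] ang 85.78
comb wd [0.0133 0.0132] tool y at x=.04,0: [0.0006 0.0012] slope deg -0.97
end tool [ 0.045  0.001 -0.005] 177 -> comb centre x offs -0.001
8.05 now [0.5143 0.0967 0.1164] ang 85.65 F [-0.3 -0.3 -1.6] M [0.01 0.06 0.01] shift [0.4538 0.0025 0.1969] turn -0.0014
```

View pics/w4.png

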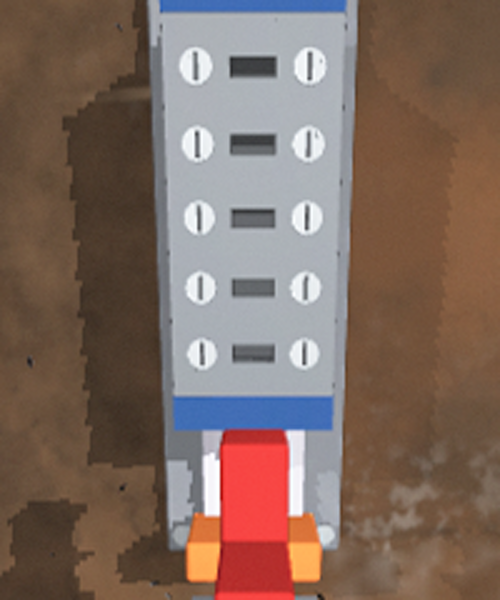

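Call:
play_rows([
  [[1,0.07,0,0,0],[1,0.14,0,0,0],[1,0.21,0,0,0],[1,0.28,0,0,0],[1,0.34,0,0,0],[1,0.4,-0.002,0.04,0],[1,0.44,-0.002,0.08,0],[1,0.456,-0.002,0.12,0],[1,0.456,-0.002,0.15,0],[1,0.456,-0.002,0.157,0],[1,0.456,-0.002,0.157,0],[1,0.456,-0.002,0.157,0]],
])

```text
clock: 9.1
tcp_pos: [0.5199, 0.1873, 0.0838]
orientation: [2.304, 2.136, -0.001]
contact_force: [0.3, -0.6, -0.1]
grip_width: 0.0131
gripper_force: 58.6
```

Run:
```python
from h import *
for i in range(4): goto(.5218,.1874,.077,85.8);w=viewer.grab_frame("wrist")
save(w,"w5.png",(220,0,420,240),2.5)
```

```text
9.1 now [0.5199 0.1873 0.0838] ang 85.66 F [ 0.3 -0.6 -0.1] M [ 0.05  0.02 -0.07] shift [0.0014 0.0097 0.0339] turn -0.0016
9.15 now [0.52   0.1875 0.0841] ang 85.66 F [ 0.3  0.4 -0.3] M [ 0.   -0.01  0.01] shift [0.0002 0.0088 0.0353] turn -0.0015
9.2 now [0.5201 0.1877 0.0842] ang 85.67 F [ 0.3  0.2 -0.8] M [ 0.03  0.04 -0.07] shift [-0.0006  0.0086  0.036 ] turn -0.0014
9.25 now [0.5201 0.1878 0.0843] ang 85.68 F [ 0.1 -0.5 -0.2] M [ 0.01 -0.02  0.05] shift [-0.0013  0.0085  0.0364] turn -0.0014
```

View pics/w5.png

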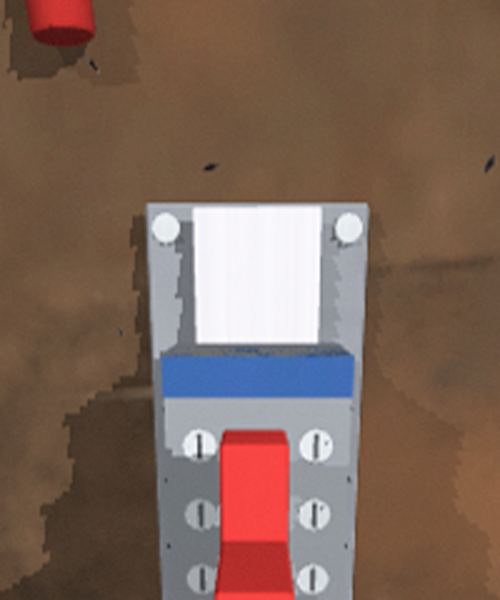

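Call:
play_rows([
  [[1,-0.001,0.004,0.01,0],[1,-0.001,0.004,0.02,0],[1,-0.001,0.004,0.03,0],[1,-0.001,0.004,0.035,0],[1,-0.001,0.004,0.04,0],[1,-0.001,0.004,0.045,0],[1,-0.001,0.004,0.045,0]],
])

```text
clock: 9.88
tcp_pos: [0.5204, 0.1879, 0.0747]
orientation: [-2.303, -2.137, 0.0]
contact_force: [-0.2, -0.7, -1.2]
grip_width: 0.0131
gripper_force: 58.6
```

Call:
play_rows([
  [[1,0,0,0.005,0],[1,0,0,0.01,0],[1,0,0,0.015,0],[1,0,0,0.015,0]],
])

```text
clock: 10.22
tcp_pos: [0.5205, 0.188, 0.0717]
orientation: [-2.303, -2.137, 0.0]
contact_force: [0.8, 0.0, -1.2]
grip_width: 0.0129
gripper_force: 58.6
```

Call:
play_rows([
  [[1,0,0,0.006,0],[1,0,0,0.012,0],[1,0,0,0.018,0],[1,0,0,0.024,0],[1,0,0,0.03,0],[1,0,0,0.03,0]],
])

```text
clock: 10.72
tcp_pos: [0.5205, 0.1879, 0.0657]
orientation: [-2.303, -2.137, 0.0]
contact_force: [-0.4, 2.1, -1.5]
grip_width: 0.0131
gripper_force: 58.6
```

Call:
play_rows([
  [[1,0,0,0.004,0],[1,0,0,0.008,0],[1,0,0,0.012,0],[1,0,0,0.015,0],[1,0,0,0.015,0],[1,0,0,0.015,0]],
])

```text
clock: 11.22
tcp_pos: [0.5206, 0.1879, 0.063]
orientation: [2.303, 2.137, 0.0]
contact_force: [-0.4, 0.2, 0.2]
grip_width: 0.0128
gripper_force: 58.6
```

Call:
play_rows([
  [[1,0,0,0.004,0],[1,0,0,0.008,0],[1,0,0,0.008,0],[1,0,0,0.008,0]],
])

```text
clock: 11.55
tcp_pos: [0.5206, 0.1879, 0.0617]
orientation: [2.303, 2.137, 0.0]
contact_force: [-1.4, -0.0, 5.4]
grip_width: 0.0132
gripper_force: 59.5
```

Call:
play_rows([
  [[1,-0.005,0,0,0],[1,-0.01,0,0,0],[1,-0.015,0,0,0],[1,-0.02,0,0,0],[1,-0.03,0,0,0],[1,-0.04,0,0,0],[1,-0.05,0,0,0],[1,-0.05,0,0,0]],
])

```text
clock: 12.22
tcp_pos: [0.5201, 0.1809, 0.062]
orientation: [-2.3, -2.138, -0.007]
contact_force: [-1.8, 7.1, 3.7]
grip_width: 0.0128
gripper_force: 59.3
```

Call:
play_rows([
  [[1,-0.01,0,0,0],[1,-0.02,0,0,0],[1,-0.03,0,0,0],[1,-0.04,0,0,0],[1,-0.05,0,0,0],[1,-0.06,0,0,0],[1,-0.07,0,0,0],[1,-0.08,0,0,0],[1,-0.08,0,0,0]],
])

```text
clock: 12.97
tcp_pos: [0.5189, 0.1649, 0.062]
orientation: [-2.3, -2.138, -0.006]
contact_force: [-0.6, 6.5, 3.4]
grip_width: 0.0129
gripper_force: 59.3
```

Call:
play_rows([
  [[1,-0.008,0,0,0],[1,-0.016,0,0,0],[1,-0.024,0,0,0],[1,-0.032,0,0,0],[1,-0.04,0,0,0],[1,-0.045,0,0,0],[1,-0.045,0,0,0]],
])

```text
clock: 13.55
tcp_pos: [0.5182, 0.1561, 0.062]
orientation: [-2.3, -2.138, -0.007]
contact_force: [-1.4, 7.2, 4.5]
grip_width: 0.0135
gripper_force: 59.3
```

Call:
play_rows([
  [[1,-0.004,0,0,0],[1,-0.008,0,0,0],[1,-0.012,0,0,0],[1,-0.015,0,0,0],[1,-0.015,0,0,0]],
])

```text
clock: 13.97
tcp_pos: [0.518, 0.1533, 0.062]
orientation: [-2.299, -2.138, -0.007]
contact_force: [-1.1, 7.1, 3.7]
grip_width: 0.0133
gripper_force: 59.3
```

Call:
play_rows([
  [[1,-0.004,0,0,0],[1,-0.008,0,0,0],[1,-0.012,0,0,0],[1,-0.015,0,0,0],[1,-0.015,0,0,0]],
])

```text
clock: 14.38
tcp_pos: [0.5178, 0.1503, 0.062]
orientation: [-2.299, -2.138, -0.007]
contact_force: [-1.4, 7.7, 4.9]
grip_width: 0.0135
gripper_force: 59.3
```

Call:
play_rows([
  [[1,-0.003,0,0,0],[1,-0.006,0,0,0],[1,-0.008,0,0,0],[1,-0.008,0,0,0]],
])

```text
clock: 14.72
tcp_pos: [0.5177, 0.1492, 0.0621]
orientation: [-2.299, -2.138, -0.008]
contact_force: [-1.6, 9.1, 4.7]
grip_width: 0.0135
gripper_force: 59.3
```

Call:
play_rows([
  [[1,-0.003,0,0,0],[1,-0.006,0,0,0],[1,-0.006,0,0,0]],
])

```text
clock: 14.97
tcp_pos: [0.5177, 0.1491, 0.0622]
orientation: [-2.298, -2.138, -0.01]
contact_force: [-1.6, 10.9, 3.8]
grip_width: 0.0132
gripper_force: 59.2
```

Call:
play_rows([
  [[1,-0.003,0,0,0],[1,-0.006,0,0,0],[1,-0.006,0,0,0]],
])

```text
clock: 15.22
tcp_pos: [0.5177, 0.1491, 0.0624]
orientation: [-2.296, -2.139, -0.012]
contact_force: [-1.6, 12.7, 3.1]
grip_width: 0.0132
gripper_force: 59.2
```

Call:
play_rows([
  [[1,0.008,0,0,0],[1,0.016,0,0,0],[1,0.022,0,0.003,0],[1,0.026,0,0.006,0],[1,0.026,0,0.01,0],[1,0.026,0,0.01,0]],
])

```text
clock: 15.72
tcp_pos: [0.5178, 0.1493, 0.0601]
orientation: [-2.302, -2.138, -0.002]
contact_force: [-2.8, 3.5, 11.3]
grip_width: 0.0133
gripper_force: 60.4
```

Call:
play_rows([
  [[1,0.004,0,-0.008,0],[1,0.007,0,-0.01,0],[1,0.007,0,-0.01,0],[0,0.007,0,-0.01,0],[0,0.007,0,-0.01,0],[0,0.007,0,-0.01,0],[0,0.007,0,-0.01,0],[0,0.007,0,-0.01,0]],
])

```text
clock: 16.38
tcp_pos: [0.5176, 0.1492, 0.0611]
orientation: [2.303, 2.137, -0.001]
contact_force: [-0.7, 0.4, -0.4]
grip_width: 0.0426
gripper_force: 0.0
```

Call:
play_rows([
  [[0,0,0,-0.05,0],[0,0,0,-0.12,0],[0,0,0,-0.2,0],[0,0,0,-0.3,0],[0,0,0,-0.4,0],[0,0,0,-0.5,0],[0,-0.15,0,-0.6,0],[0,-0.3,0,-0.65,0],[0,-0.4,0,-0.65,0],[0,-0.4,0,-0.65,0],[0,-0.4,0,-0.65,0],[0,-0.4,0,-0.65,0]],
])

```text
clock: 17.38
tcp_pos: [0.5116, 0.0705, 0.1917]
orientation: [-2.302, -2.137, -0.001]
contact_force: [0.2, -0.2, 0.3]
grip_width: 0.0427
gripper_force: 0.0
```

Run:
```python
from h import *
goto(.518,.149,.06,85.8);o=get_obs()
w=viewer.grab_frame("wrist");s=viewer.grab_frame("scene")
a=cv2.resize(w["pixels"][0:240,200:440],(480,480));b=cv2.resize(s["pixels"][190:290,210:320],(320,291))
c=np.zeros((480,800,3),np.uint8);c[:,:480]=a;c[:291,480:]=b;cv2.imwrite("pics/w6.png",c[...,::-1])
```

```text
17.3833 now [0.5116 0.0705 0.1917] ang 85.75 F [ 0.2 -0.2  0.3] M [0.01 0.04 0.01] shift [0.3932 0.0024 0.6588] turn -0.0006
```

View pics/w6.png

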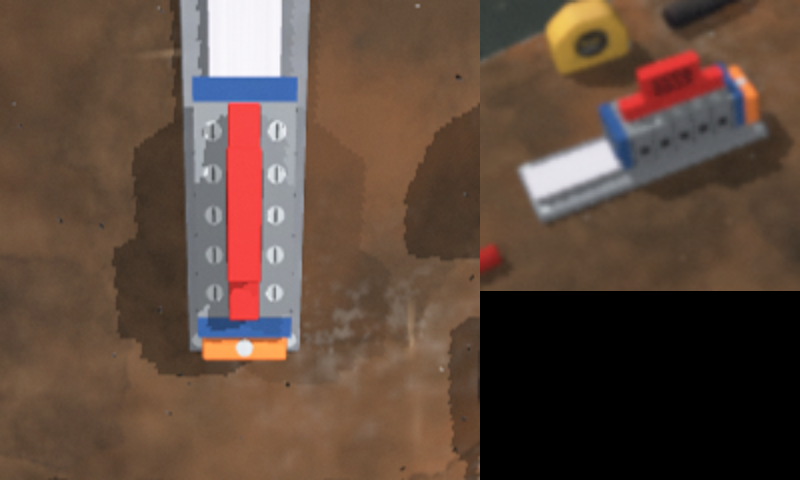

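The picture shows the comb seated on the row and the row's blue end cover against the orange clamp at (245,335). The gripper is clear, so I'm handing in.

```bash
python3 -c "
from bench import r
print(r.hand_in())"
```

```text
the job is handed in; nothing more can be done
None
```

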